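Sort the stock-cube tins by weight

ROBOT

A 6-joint arm with a two-finger parallel gripper is mounted at the origin on a cart in front of the work surface, level with it; the furniture and walls round the work are solid. World frame = base frame: x ahead of the robot, y to its left, z up, the work surface at z = 0. Lengths are in m, angles in degrees, forces in N, time in s.
With the tool pointing down it reaches from about 0.25 to 0.775 m from the base axis. Payload 4 kg.
Tool frame: the origin (TCP) lies between the finger pads; the fingertips stand 11 mm ahead of it and the grasp point (between the pads) lies 8 mm behind it; z points along the fingers, x is the direction in which the jaws open and shut, and the axes are right-handed (so a half turn about z gives the same grasp; the last joint's range is limited). The gripper opens to 85 mm and grips with 20 to 120 N. Pads are 22 mm wide; open, the fingers measure 114 mm over their backs; the gripper's body (76 mm by 85 mm) begins 54 mm behind the grasp point. The pads swing forward as they close: fully open they stand 13 mm farther back than shut.
Start: joints at [-81.194, 4.996, 78.535, -0, 96.463, -5.907], TCP at [0.14, -0.532, 0.242] pointing down, gripper open.
Joint ranges: [-177.83, 177.83], [-43.37, 116.18], [15.69, 146.23], [-61.86, 241.86], [9.47, 152.12], [-147.06, 147.06]. Speed limits (degrees/s): [159.86, 159.86, 180, 180, 180, 180].

INTERFACE

Orientations are given as a 3x3 rotation matrix whose columns are the frame's x, y, z axes.
In Python, from bench import bot, cams gives the robot as it stands. The module is installed in compiled form; this text tells all that it offers.
- The arm moves only by the shell command python3 -m jog 'ROWS' [FORCE]. ROWS is JSON, a list that holds one entry, the list of rows, each a list of 5 numbers: the shift along the tool's x, y, z in m, then the turn about the tool's z in degrees, then the opening, from -1 (shut) to 1 (fully open). A call has 1 to 8 rows; each row is the pose to reach, as a shift and turn from the pose commanded when the call began, along the tool's axes at that moment; what a row does not reach only later rows make up. A row lasts 1/12 s, in which the tool goes at most 41.7 mm and 7.16 degrees, less where a joint would pass 70% of its speed; a pose out of reach is approached as far as the arm can. A call with a gripper value outside its range is refused whole. The fingers move at their own pace and stop on an object; FORCE is the grip in N (left out, the last holds). Time passes only in rows, so rows that repeat a pose let the fingers close. It gives the time, the measured TCP pose, the force and the opening at its end, in the units of the state.
- bot.observe(): the state, without advancing time (a new reading comes with each control period).
- cams.camera(name): name is "scene" or "top"; returns a dict with "img" (384x512x3 uint8, red, green, blue), "depth" (384x512 float32, m along the optical axis (not along the pixel's ray), 0 where there is no reading), "intrinsics" (3x3 intrinsics, pixels), "camera_from_world" (4x4, takes a point from world to camera coordinates). Camera axes: x right, y up, looking along -z (the intrinsics and any distortion apply to the point x, -y, -z); pixel columns grow to the right and rows downward; lengths in m; the calibration is good to about 2 mm. A picture is of the moment at which its call begins.
- bot.job_done(): hands the job in, once; it reports no verdict.
The state is a dict: "time_s": time; "joint_pos": joint angles; "joint_velocities": joint speeds; "joint_efforts": joint torques, N m; "ee_pos": TCP position; "ee_rot": TCP orientation; "contact_force": force on the tool from outside, world axes, zero at the start; "torque": the same for the moment, N m; "gripper_width": finger opening in m.
Only numpy, scipy, OpenCV 4.12 (cv2) and the standard library are available. Lean on these libraries where they do the work, as an engineer would, in place of code of your own. Each camera call takes 0.05 s, during which the arm holds its last target.

TASK

The three closed steel tins of stock cubes look alike, but some are full and some are empty. Find out by their weight which is which: stand the full ones in the long tray and the empty ones in the round tray, each upright on the tray's floor and let go. Set them down gently, do not tip or drop them, and leave the things round them where they are.

Things in the scene. Friction and masses are not known exactly. Their poses are not given: they have to be found in the camera images.
- tin_1_centre (a point): closed round steel tin, blank paper label, 56 mm across (lid edge 57), 80 mm high, sealed; starts upright on the bench. The three look alike: full 0.34 to 0.52 kg (3.4 to 5.1 N), empty 0.10 to 0.15 kg (1.0 to 1.5 N). At least one is full and one empty; which ones changes from run to run, whatever their names. Contents may shift a little. Point: the tin's centre, 40 mm above its underside; z up
- tin_2_centre (a point): closed round steel tin, blank paper label, 56 mm across (lid edge 57), 80 mm high, sealed; starts upright on the bench. The three look alike: full 0.34 to 0.52 kg (3.4 to 5.1 N), empty 0.10 to 0.15 kg (1.0 to 1.5 N). At least one is full and one empty; which ones changes from run to run, whatever their names. Contents may shift a little. Point: the tin's centre, 40 mm above its underside; z up
- tin_3_centre (a point): closed round steel tin, blank paper label, 56 mm across (lid edge 57), 80 mm high, sealed; starts upright on the bench. The three look alike: full 0.34 to 0.52 kg (3.4 to 5.1 N), empty 0.10 to 0.15 kg (1.0 to 1.5 N). At least one is full and one empty; which ones changes from run to run, whatever their names. Contents may shift a little. Point: the tin's centre, 40 mm above its underside; z up
- long_tray_floor (a point): long rectangular steel tray, 250 x 150 mm outside and 242 x 142 mm inside, for the FULL tins; fixed to the bench. Its wall is 4 mm thick and its rim, with the rolled edge, 25 mm above the bench. The point is the centre of its inner floor, 4 mm above the bench; x runs along its length, y across, z up. It may stand to the left or to the right.
- round_tray_floor (a point): round steel tray, 200 mm across outside and 192 mm inside, for the EMPTY tins; fixed to the bench. Wall 4 mm, rim 25 mm above the bench. The point is the centre of its inner floor, 4 mm above the bench; z up. It stands on the other side from the long tray.
- tea_light_centre (a point): bystander: tea light, 38 mm across, 15 mm high, standing near the tins; the point is its centre
- lighter_centre (a point): bystander: gas lighter lying near the tins, 78 x 24 x 12 mm, x along its length; the point is its centre
- garlic_centre (a point): bystander: garlic bulb, 56 mm across and 56 mm high, behind the tins; the point is its centre, half-way up
There are look-alikes about, which are no part of the job. Leave any blue, orange or turquoise look-alike of the part that bears tin_2_centre alone.

How it is judged:
By the outcome, as a careful person would: the job done as asked, in the order asked, and still so for the second after the job is handed in, with the robot touching nothing.
It also fails if it takes over 72 s, if anything falls off the work surface, if the arm or the gripper's body presses on something with over 40 N, if the wrist force passes 120 N, or if a joint passes its speed limit or range.

## Working session

There is one attempt and no reset: what is moved stays moved. The work goes in short steps, Python scripts to look and compute and a shell command to move; the robot and the scene stay as the last step left them, time stands still between calls to the robot, and variables do not carry over. Pictures are saved under pics/ and viewed, and the job is handed in when it is done.

```bash
mkdir -p pics; python3 - <<'E'
from bench import bot,cams
import cv2,numpy as np
for n in("scene","top"):
    c=cams.camera(n); cv2.imwrite(f"pics/{n}0.png",cv2.resize(c["img"][:,:,::-1],(768,576)))
    np.savez(f"{n}0.npz",**c)
    M=np.linalg.inv(c["camera_from_world"]);print(n,M.round(3).tolist(),c["intrinsics"].tolist(),[k for k in c])
s=bot.observe();print({k:np.round(v,3).tolist() for k,v in s.items()})
E
```

```text
scene [[-0.672, 0.408, -0.618, -0.239], [-0.74, -0.343, 0.579, 0.627], [0.024, 0.846, 0.532, 0.716], [0.0, 0.0, 0.0, 1.0]] [[470.88241721691236, 0.0, 257.39738404821804], [0.0, 470.88241721691236, 187.86578117877767], [0.0, 0.0, 1.0]] ['img', 'depth', 'intrinsics', 'camera_from_world']
top [[0.003, 0.988, -0.154, 0.346], [-1.0, 0.003, -0.002, -0.082], [-0.001, 0.154, 0.988, 1.139], [0.0, 0.0, 0.0, 1.0]] [[417.5126871240091, 0.0, 256.11021096760714], [0.0, 417.5126871240091, 186.39250464761844], [0.0, 0.0, 1.0]] ['img', 'depth', 'intrinsics', 'camera_from_world']
{'time_s': 0.1, 'joint_pos': [-81.194, 5.038, 78.616, 0.001, 96.461, -5.907], 'joint_velocities': [-0.036, -0.156, -0.226, -0.072, -0.04, 0.127], 'joint_efforts': [0.002, -35.302, -31.422, -0.0, 0.008, 0.0], 'ee_pos': [0.14, -0.532, 0.241], 'ee_rot': [[0.254, -0.967, -0.0], [-0.967, -0.254, 0.002], [-0.002, -0.0, -1.0]], 'contact_force': [0.237, -0.202, 0.446], 'torque': [0.02, -0.015, -0.029], 'gripper_width': 0.085}
```

View pics/top0.png

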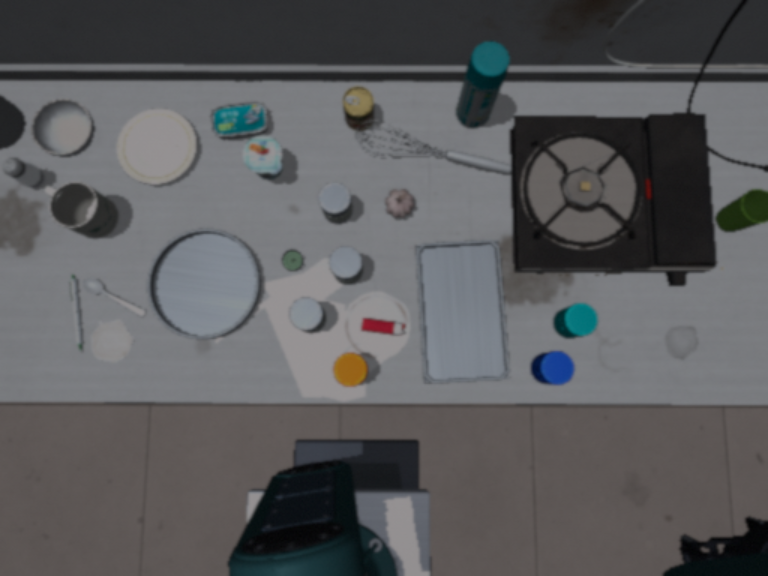

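View pics/scene0.png

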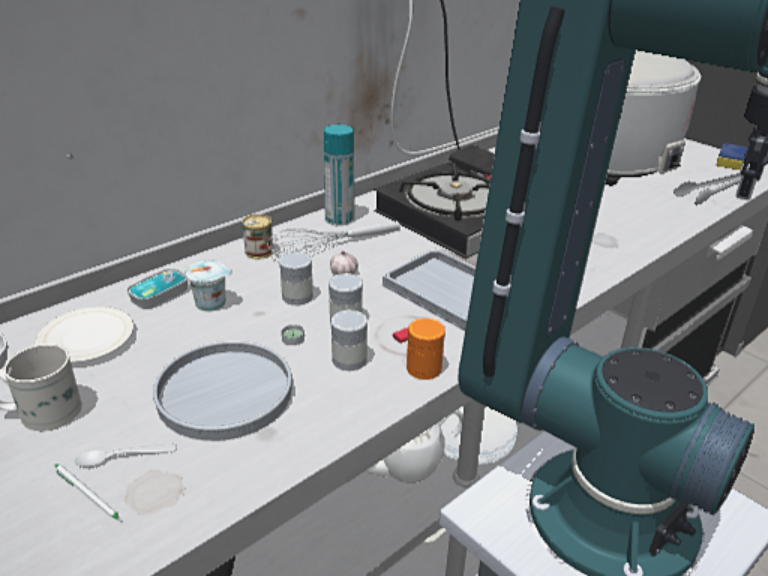

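The top view (1.5x scale) shows the tin lids at about (335,195), (346,262) and (307,313). The round tray is at (206,285) on the left and the long tray at (463,312) on the right. The garlic is at (399,203), the tea light at (292,260) and the lighter at (382,326). The orange, turquoise and blue look-alikes are at (350,369), (577,320) and (553,368). Next I measure positions.

```bash
cat > h.py <<'E'
import numpy as np,cv2
def world(c):
    K=c["intrinsics"];M=np.linalg.inv(c["camera_from_world"]);d=c["depth"]
    v,u=np.mgrid[:d.shape[0],:d.shape[1]]
    P=np.stack([(u-K[0,2])/K[0,0]*d,-(v-K[1,2])/K[1,1]*d,-d],-1)
    return P@M[:3,:3].T+M[:3,3]
def ray(c,u,v,z):
    K=c["intrinsics"];M=np.linalg.inv(c["camera_from_world"])
    r=M[:3,:3]@np.array([(u-K[0,2])/K[0,0],-(v-K[1,2])/K[1,1],-1]);o=M[:3,3]
    return o+r*(z-o[2])/r[2]
E
python3 - <<'E'
import numpy as np,cv2
from h import *
c=dict(np.load("top0.npz"));W=world(c);ok=c["depth"]>0
def blobs(lo,hi,amin=60):
    m=((W[...,2]>lo)&(W[...,2]<hi)&ok).astype(np.uint8)
    n,l,s,ce=cv2.connectedComponentsWithStats(m)
    for i in range(1,n):
        if s[i,4]<amin: continue
        p=W[l==i]; 
        if p[:,0].max()<0.2: continue
        (u,v),r=cv2.minEnclosingCircle(np.argwhere(l==i)[:,::-1].astype(np.float32))
        print(np.round([u,v,r],1),s[i,4],"mean",p.mean(0).round(3),"min",p.min(0).round(3),"max",p.max(0).round(3),"ray",ray(c,u,v,.08).round(3))
print("tins");blobs(.072,.088)
print("rims");blobs(.015,.035)
print("low");blobs(.007,.015,20)
E
```

```text
tins
[159.  30. 159.] 966 mean [0.94  0.186 0.08 ] min [ 0.936 -0.247  0.072] max [0.943 0.623 0.088] ray [0.942 0.186 0.08 ]
[369.   31.5  32. ] 203 mean [ 0.939 -0.387  0.08 ] min [ 0.935 -0.476  0.072] max [ 0.942 -0.298  0.088] ray [ 0.939 -0.386  0.08 ]
[439.5  32.   34.5] 218 mean [ 0.939 -0.578  0.08 ] min [ 0.936 -0.674  0.072] max [ 0.942 -0.484  0.088] ray [ 0.938 -0.578  0.08 ]
[494.  32.  17.] 112 mean [ 0.939 -0.727  0.079] min [ 0.936 -0.776  0.072] max [ 0.942 -0.681  0.088] ray [ 0.938 -0.727  0.08 ]
[454.5 126.5  54.4] 710 mean [ 0.658 -0.575  0.083] min [ 0.539 -0.652  0.072] max [ 0.81  -0.538  0.088] ray [ 0.672 -0.6    0.08 ]
[392.5 122.   39.3] 1198 mean [ 0.714 -0.465  0.076] min [ 0.611 -0.535  0.072] max [ 0.783 -0.363  0.088] ray [ 0.684 -0.438  0.08 ]
[176.2 101.6  11.8] 108 mean [0.742 0.137 0.073] min [0.715 0.102 0.072] max [0.774 0.158 0.08 ] ray [0.738 0.132 0.08 ]
[384.5 129.5  41. ] 1634 mean [ 0.641 -0.391  0.076] min [ 0.567 -0.5    0.072] max [ 0.75  -0.32   0.088] ray [ 0.663 -0.416  0.08 ]
[  9.5 111.    6.8] 97 mean [0.709 0.568 0.081] min [0.6
[... 6522 characters left out ...]
59 0.088 0.01 ] min [0.539 0.069 0.007] max [0.576 0.107 0.014] ray [0.545 0.077 0.08 ]
[ 50.  194.   11.2] 59 mean [0.499 0.484 0.009] min [0.47  0.475 0.007] max [0.531 0.492 0.014] ray [0.49  0.448 0.08 ]
[ 77.  201.5  16.3] 88 mean [0.485 0.405 0.01 ] min [0.462 0.367 0.007] max [0.511 0.451 0.014] ray [0.471 0.377 0.08 ]
[113.5 210.    7. ] 25 mean [0.458 0.312 0.009] min [0.437 0.301 0.007] max [0.476 0.323 0.015] ray [0.45  0.283 0.08 ]
[ 51.5 217.5  11.6] 57 mean [0.437 0.473 0.01 ] min [0.405 0.467 0.007] max [0.467 0.481 0.015] ray [0.43  0.439 0.08 ]
[256.  217.8  15.1] 219 mean [ 0.437 -0.078  0.012] min [ 0.422 -0.121  0.007] max [ 0.452 -0.039  0.015] ray [ 0.431 -0.08   0.08 ]
```

```bash
python3 -m jog '[[[-0.03,-0.028,0.005,2,1],[-0.06,-0.056,0.01,4,1],[-0.09,-0.084,0.015,6,1],[-0.12,-0.112,0.02,8,1],[-0.15,-0.14,0.025,10,1],[-0.18,-0.168,0.03,12,1],[-0.21,-0.196,0.035,14.7,1],[-0.24,-0.224,0.04,14.7,1]]]' 40; python3 - <<'E'
import numpy as np
from h import *
c=dict(np.load("top0.npz"));W=world(c);ok=c["depth"]>0
z=W[...,2]
for nm,x0,x1,y0,y1 in(("long",.32,.61,-.31,-.13),("round",.40,.63,.13,.36)):
    m=(z>.015)&(z<.035)&(W[...,0]>x0)&(W[...,0]<x1)&(W[...,1]>y0)&(W[...,1]<y1)
    p=W[m][:,:2].astype(np.float32)
    if nm=="long": print(cv2.minAreaRect(p))
    else: print(cv2.minEnclosingCircle(p), cv2.fitEllipse(p))
E
```

```text
time_s: 0.77
ee_pos: [0.2956, -0.241, 0.2017]
ee_rot: [[-0.002, -1.0, 0.0], [-1.0, 0.002, 0.0], [-0.0, -0.0, -1.0]]
contact_force: [0.7, -0.5, -0.1]
gripper_width: 0.0857
((0.46602654457092285, -0.2195025235414505), (0.25189176201820374, 0.15260574221611023), 3.1653647422790527)
((0.5142825841903687, 0.2457505613565445), 0.10151156038045883) ((0.5134623050689697, 0.245090514421463), (0.19498635828495026, 0.19522713124752045), 90.84806823730469)
```

```bash
python3 -m jog '[[[-0.037,-0.02,0.005,0,1],[-0.074,-0.04,0.01,0,1],[-0.11,-0.06,0.015,0,1],[-0.147,-0.079,0.02,0,1],[-0.184,-0.099,0.025,0,1],[-0.22,-0.118,0.03,0,1],[-0.257,-0.138,0.035,0,1],[-0.293,-0.157,0.04,0,1]]]'; python3 -m jog '[[[0,0,0.01,0,1],[0,0,0.01,0,1],[0,0,0.01,0,1],[0,0,0.01,0,1]]]'; python3 - <<'E'
from bench import bot
s=bot.observe();print(s["ee_pos"],s["contact_force"],s["torque"],s["time_s"],s["joint_pos"])
E
```

```text
time_s: 1.43
ee_pos: [0.4519, 0.051, 0.1619]
ee_rot: [[0.001, -1.0, -0.0], [-1.0, -0.001, -0.0], [0.0, 0.0, -1.0]]
contact_force: [0.7, -1.5, 1.8]
gripper_width: 0.0854
time_s: 1.77
ee_pos: [0.4512, 0.0477, 0.1525]
ee_rot: [[-0.001, -1.0, -0.001], [-1.0, 0.001, -0.001], [0.001, 0.001, -1.0]]
contact_force: [-0.2, 0.4, 0.3]
gripper_width: 0.0854
[0.4511978  0.04769299 0.15246016] [-0.15005756  0.44432387  0.3325938 ] [-0.01426684  0.02531607 -0.00725881] 1.7667 [-1.10780249e+00 -5.33264741e+00  9.91086976e+01 -3.52504146e-02
  8.62536528e+01  8.89698605e+01]
```

```bash
python3 -m jog '[[[-0.004,-0.002,0.015,0,1],[-0.004,-0.002,0.035,0,1],[-0.004,-0.002,0.055,0,1],[-0.004,-0.002,0.075,0,1],[-0.004,-0.002,0.09,0,1],[-0.004,-0.002,0.1,0,1],[-0.004,-0.002,0.102,0,1],[-0.004,-0.002,0.102,0,1]]]'; python3 -m jog '[[[0,0,0,0,0.4],[0,0,0,0,0.3],[0,0,0,0,0.2],[0,0,0,0,0.1],[0,0,0,0,0],[0,0,0,0,-0.2],[0,0,0,0,-0.3],[0,0,0,0,-0.3]]]' 40
```

```text
time_s: 2.43
ee_pos: [0.4534, 0.0518, 0.0505]
ee_rot: [[-0.002, -1.0, -0.0], [-1.0, 0.002, -0.0], [0.0, 0.0, -1.0]]
contact_force: [0.4, 0.5, -0.6]
gripper_width: 0.0853
time_s: 3.1
ee_pos: [0.4548, 0.0529, 0.0521]
ee_rot: [[0.001, -1.0, 0.003], [-1.0, -0.001, -0.0], [0.0, -0.003, -1.0]]
contact_force: [-0.7, 0.9, 5.6]
gripper_width: 0.0548
```

```bash
python3 - <<'E'
from bench import bot,cams
import cv2
c=cams.camera("scene"); cv2.imwrite("pics/s1.png",cv2.resize(c["img"][150:310,150:350,::-1],(800,600)))
s=bot.observe();print(s["ee_pos"],s["contact_force"],s["gripper_width"])
E
```

```text
[0.45478284 0.05283442 0.05208015] [-1.23828468 -0.3786445   6.11050263] 0.05482995105752339
```

View pics/s1.png

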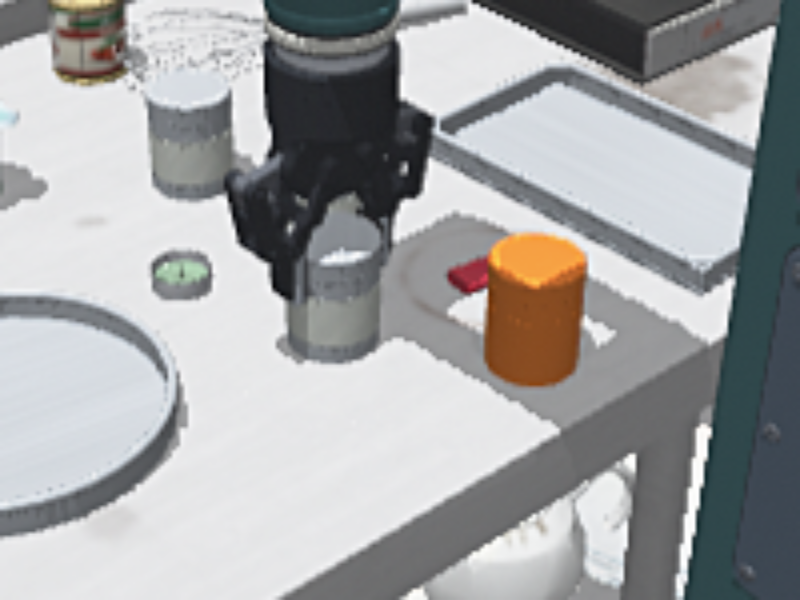

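The gripper holds the front tin upright at about (335,300) in this crop. Now I lift it and weigh it.

```bash
python3 -m jog '[[[0,0,-0.004,0,-0.3],[0,0,-0.012,0,-0.3],[0,0,-0.022,0,-0.3],[0,0,-0.032,0,-0.3],[0,0,-0.042,0,-0.3],[0,0,-0.05,0,-0.3],[0,0,-0.055,0,-0.3],[0,0,-0.058,0,-0.3]]]';  python3 -m jog '[[[0,0,0,0,-0.3],[0,0,0,0,-0.3],[0,0,0,0,-0.3],[0,0,0,0,-0.3]]]'; python3 -m jog '[[[0,0,0,0,-0.3],[0,0,0,0,-0.3],[0,0,0,0,-0.3],[0,0,0,0,-0.3]]]';  python3 -m jog '[[[0,0,0,0,-0.3],[0,0,0,0,-0.3],[0,0,0,0,-0.3]]]'
```

```text
time_s: 3.82
ee_pos: [0.4542, 0.0528, 0.1098]
ee_rot: [[0.0, -1.0, 0.002], [-1.0, -0.0, -0.0], [0.0, -0.002, -1.0]]
contact_force: [-0.5, -0.3, -1.0]
gripper_width: 0.0548
time_s: 4.15
ee_pos: [0.4532, 0.0528, 0.1078]
ee_rot: [[0.0, -1.0, -0.001], [-1.0, -0.0, -0.0], [0.0, 0.001, -1.0]]
contact_force: [0.0, -0.7, -0.5]
gripper_width: 0.0548
time_s: 4.48
ee_pos: [0.4536, 0.0528, 0.1083]
ee_rot: [[0.0, -1.0, -0.0], [-1.0, -0.0, -0.0], [0.0, 0.0, -1.0]]
contact_force: [1.0, 0.8, -1.7]
gripper_width: 0.055
time_s: 4.73
ee_pos: [0.4537, 0.0528, 0.1085]
ee_rot: [[0.0, -1.0, 0.0], [-1.0, -0.0, -0.0], [0.0, -0.0, -1.0]]
contact_force: [-0.5, -0.1, -1.8]
gripper_width: 0.0547
```

```bash
for i in 1 2 3 4 5 6; do python3 -m jog '[[[0,0,0,0,-0.3]]]' | grep contact; done; python3 - <<'E'
from bench import bot
s=bot.observe();print(s["ee_pos"],s["torque"],s["joint_efforts"],s["time_s"])
E
```

```text
contact_force: [0.1, -0.1, -1.0]
contact_force: [0.1, -0.4, -1.0]
contact_force: [-0.2, 0.1, -2.4]
contact_force: [-0.1, 0.7, -1.2]
contact_force: [-0.2, -0.6, -1.6]
contact_force: [0.1, -0.2, -0.6]
[0.45363729 0.05275161 0.10849096] [0.01974331 0.0198165  0.03873373] [-3.36279008e-04 -2.76698524e+01 -3.00748587e+01  1.30539602e-04
  1.73723151e-03  2.32922008e-05] 5.2333
```

Fz averages about -1.3 N, so this tin is empty and goes in the round tray.

```bash
python3 -m jog '[[[-0.012,-0.001,0,0,-0.3],[-0.037,-0.004,0,0,-0.3],[-0.067,-0.007,0,0,-0.3],[-0.1,-0.01,0,0,-0.3],[-0.133,-0.014,0,0,-0.3],[-0.163,-0.017,0,0,-0.3],[-0.183,-0.019,0,0,-0.3],[-0.192,-0.02,0,0,-0.3]]]';  python3 -m jog '[[[0,0,0.008,0,-0.3],[0,0,0.018,0,-0.3],[0,0,0.028,0,-0.3],[0,0,0.037,0,-0.3],[0,0,0.042,0,-0.3],[0,0,0.046,0,-0.3],[0,0,0.048,0,-0.3],[0,0,0.048,0,-0.3]]]'; python3 -m jog '[[[0,0,0.0,0,-0.3],[0,0,0,0,-0.3]]]'
```

```text
time_s: 5.9
ee_pos: [0.4735, 0.2474, 0.1084]
ee_rot: [[0.003, -1.0, 0.0], [-1.0, -0.003, 0.001], [-0.001, -0.0, -1.0]]
contact_force: [-0.0, 0.4, -1.1]
gripper_width: 0.0551
time_s: 6.57
ee_pos: [0.4734, 0.2443, 0.0599]
ee_rot: [[-0.0, -1.0, -0.001], [-1.0, 0.0, -0.0], [0.0, 0.001, -1.0]]
contact_force: [0.1, -0.7, -1.7]
gripper_width: 0.055
time_s: 6.73
ee_pos: [0.474, 0.2449, 0.0611]
ee_rot: [[0.0, -1.0, 0.001], [-1.0, -0.0, 0.0], [-0.0, -0.001, -1.0]]
contact_force: [-0.3, -0.4, -1.0]
gripper_width: 0.0549
```

```bash
python3 -m jog '[[[0,0,0.001,0,-0.3],[0,0,0.002,0,-0.3],[0,0,0.003,0,-0.3],[0,0,0.003,0,-0.3],[0,0,0.003,0,-0.3]]]';  python3 -m jog '[[[0,0,0.0005,0,-0.3],[0,0,0.001,0,-0.3],[0,0,0.001,0,-0.3]]]'; python3 -m jog '[[[0,0,0.0005,0,-0.3],[0,0,0.001,0,-0.3],[0,0,0.001,0,-0.3]]]'
```

```text
time_s: 7.15
ee_pos: [0.4735, 0.2448, 0.0574]
ee_rot: [[0.0, -1.0, -0.0], [-1.0, -0.0, -0.0], [0.0, 0.0, -1.0]]
contact_force: [-0.4, -0.8, -0.6]
gripper_width: 0.0551
time_s: 7.4
ee_pos: [0.4735, 0.2447, 0.0563]
ee_rot: [[0.0, -1.0, -0.0], [-1.0, -0.0, -0.0], [0.0, 0.0, -1.0]]
contact_force: [0.1, -0.7, -0.8]
gripper_width: 0.0548
time_s: 7.65
ee_pos: [0.4738, 0.2448, 0.0562]
ee_rot: [[0.0, -1.0, 0.001], [-1.0, -0.0, 0.0], [-0.0, -0.001, -1.0]]
contact_force: [-2.1, -1.4, 2.8]
gripper_width: 0.0548
```

Contact: the tin is on the tray floor. Releasing slowly.

```bash
python3 -m jog '[[[0,0,0,0,0.35],[0,0,0,0,0.4],[0,0,0,0,0.5],[0,0,0,0,0.65],[0,0,0,0,0.8],[0,0,0,0,1],[0,0,0,0,1],[0,0,0,0,1]]]';  python3 -m jog '[[[0,0,-0.01,0,1],[0,0,-0.03,0,1],[0,0,-0.055,0,1],[0,0,-0.08,0,1],[0,0,-0.095,0,1],[0,0,-0.1,0,1],[0,0,-0.1,0,1]]]'; python3 - <<'E'
from bench import bot,cams
from h import *
c=cams.camera("top"); cv2.imwrite("pics/t2.png",cv2.resize(c["img"][90:290,80:360,::-1],(784,560)))
W=world(c);m=((W[...,2]>.07)&(W[...,2]<.092)&(W[...,0]>.3)&(W[...,0]<.72)).astype(np.uint8)
n,l,s,ce=cv2.connectedComponentsWithStats(m)
for i in range(1,n):
    if s[i,4]>150: print(s[i,4],W[l==i].mean(0).round(4))
print(bot.observe()["ee_pos"])
E
```

```text
time_s: 8.32
ee_pos: [0.4736, 0.2448, 0.0554]
ee_rot: [[0.0, -1.0, 0.0], [-1.0, -0.0, -0.0], [0.0, -0.0, -1.0]]
contact_force: [1.1, -0.0, 0.5]
gripper_width: 0.0856
time_s: 8.9
ee_pos: [0.4746, 0.2452, 0.158]
ee_rot: [[0.0, -1.0, 0.004], [-1.0, -0.0, 0.002], [-0.002, -0.004, -1.0]]
contact_force: [-0.3, 0.6, -0.2]
gripper_width: 0.0853
4532 [ 0.6399 -0.4625  0.0781]
190 [0.6559 0.485  0.0819]
369 [0.6551 0.0066 0.0808]
178 [ 0.6423 -0.7147  0.0809]
382 [ 0.5417 -0.0139  0.0812]
242 [0.4614 0.2418 0.0844]
405 [ 0.4445 -0.4127  0.0808]
406 [ 0.3597 -0.0238  0.0813]
423 [ 0.3634 -0.369   0.0809]
[0.47377474 0.24485456 0.15609042]
```

View pics/t2.png

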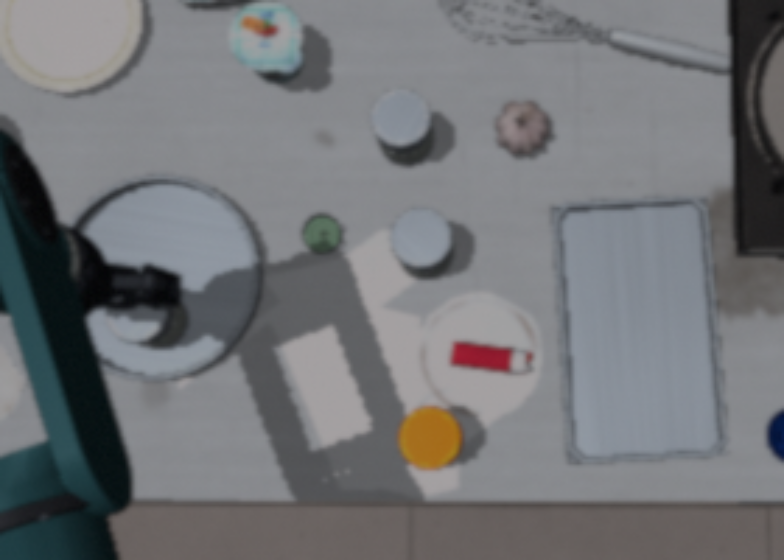

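The first tin stands in the round tray at about (135,320), partly hidden by the gripper, and the others have not moved. On to the middle tin.

```bash
python3 -m jog '[[[0.025,-0.007,0,0,1],[0.06,-0.016,0,0,1],[0.1,-0.026,0,0,1],[0.14,-0.037,0,0,1],[0.18,-0.047,0,0,1],[0.22,-0.058,0,0,1],[0.247,-0.065,0,0,1],[0.259,-0.068,0,0,1]]]'; python3 -m jog '[[[0,0,0.01,0,1],[0,0,0.025,0,1],[0,0,0.04,0,1],[0,0,0.04,0,1],[0,0,0.04,0,1]]]'
```

```text
time_s: 9.62
ee_pos: [0.5411, -0.0179, 0.1532]
ee_rot: [[-0.004, -1.0, -0.004], [-1.0, 0.004, -0.001], [0.001, 0.004, -1.0]]
contact_force: [0.0, -0.2, -0.3]
gripper_width: 0.0854
time_s: 10.03
ee_pos: [0.5399, -0.0124, 0.1131]
ee_rot: [[0.002, -1.0, -0.005], [-1.0, -0.002, 0.001], [-0.001, 0.005, -1.0]]
contact_force: [0.8, 0.0, 0.4]
gripper_width: 0.0851
```

```bash
python3 -m jog '[[[0,-0.001,0.01,0,1],[0,-0.001,0.025,0,1],[0,-0.001,0.04,0,1],[0,-0.001,0.053,0,1],[0,-0.001,0.061,0,1],[0,-0.001,0.063,0,1],[0,-0.001,0.063,0,1]]]'; python3 -m jog '[[[0,0,0,0,0.4],[0,0,0,0,0.3],[0,0,0,0,0.2],[0,0,0,0,0.1],[0,0,0,0,0],[0,0,0,0,-0.2],[0,0,0,0,-0.3],[0,0,0,0,-0.3]]]' 40;python3 -m jog '[[[0,0,-0.004,0,-0.3],[0,0,-0.012,0,-0.3],[0,0,-0.022,0,-0.3],[0,0,-0.032,0,-0.3],[0,0,-0.042,0,-0.3],[0,0,-0.05,0,-0.3],[0,0,-0.055,0,-0.3],[0,0,-0.058,0,-0.3]]]';  python3 -m jog '[[[0,0,0,0,-0.3],[0,0,0,0,-0.3],[0,0,0,0,-0.3],[0,0,0,0,-0.3],[0,0,0,0,-0.3],[0,0,0,0,-0.3]]]';for i in 1 2 3 4 5 6; do python3 -m jog '[[[0,0,0,0,-0.3]]]' | grep -E "contact|pos"; done
```

```text
time_s: 10.62
ee_pos: [0.5425, -0.0138, 0.0521]
ee_rot: [[0.001, -1.0, -0.001], [-1.0, -0.001, 0.0], [-0.0, 0.001, -1.0]]
contact_force: [0.2, 0.0, 0.8]
gripper_width: 0.0852
time_s: 11.28
ee_pos: [0.5439, -0.0138, 0.0542]
ee_rot: [[0.0, -1.0, 0.003], [-1.0, -0.0, 0.0], [-0.0, -0.003, -1.0]]
contact_force: [0.7, 3.3, 5.5]
gripper_width: 0.055
time_s: 11.95
ee_pos: [0.5432, -0.0143, 0.1119]
ee_rot: [[0.0, -1.0, 0.002], [-1.0, -0.0, -0.0], [0.0, -0.002, -1.0]]
contact_force: [0.0, -0.2, -3.3]
gripper_width: 0.0553
time_s: 12.45
ee_pos: [0.5424, -0.0142, 0.11]
ee_rot: [[0.0, -1.0, -0.001], [-1.0, -0.0, 0.0], [-0.0, 0.001, -1.0]]
contact_force: [-0.0, -0.0, -4.2]
gripper_width: 0.0554
ee_pos: [0.5425, -0.0142, 0.1102]
contact_force: [0.1, 1.4, -4.0]
ee_pos: [0.5426, -0.0142, 0.1104]
contact_force: [0.9, -0.0, -3.0]
ee_pos: [0.5427, -0.0142, 0.1104]
contact_force: [0.3, 0.1, -4.3]
ee_pos: [0.5426, -0.0142, 0.1105]
contact_force: [0.9, 1.6, -2.8]
ee_pos: [0.5427, -0.0142, 0.1105]
contact_force: [1.2, -0.4, -3.3]
ee_pos: [0.5427, -0.0142, 0.1105]
contact_force: [0.7, -0.8, -3.3]
```

Fz averages about -3.5 N, so this one is full and goes in the long tray.

```bash
python3 -m jog '[[[0.01,0.006,0,0,-0.3],[0.035,0.021,0,0,-0.3],[0.068,0.041,0,0,-0.3],[0.105,0.064,0,0,-0.3],[0.14,0.085,0,0,-0.3],[0.173,0.106,0,0,-0.3],[0.198,0.121,0,0,-0.3],[0.208,0.127,0,0,-0.3]]]';  python3 -m jog '[[[0,0,0.008,0,-0.3],[0,0,0.018,0,-0.3],[0,0,0.028,0,-0.3],[0,0,0.037,0,-0.3],[0,0,0.042,0,-0.3],[0,0,0.046,0,-0.3],[0,0,0.048,0,-0.3],[0,0,0.048,0,-0.3]]]'; python3 -m jog '[[[0,0,0.0,0,-0.3],[0,0,0,0,-0.3]]]'
```

```text
time_s: 13.62
ee_pos: [0.4128, -0.2259, 0.1107]
ee_rot: [[-0.004, -1.0, -0.001], [-1.0, 0.004, -0.003], [0.003, 0.001, -1.0]]
contact_force: [-0.1, 0.5, -4.2]
gripper_width: 0.0552
time_s: 14.28
ee_pos: [0.4157, -0.2217, 0.0619]
ee_rot: [[0.001, -1.0, -0.001], [-1.0, -0.001, 0.001], [-0.001, 0.001, -1.0]]
contact_force: [-0.2, 0.1, -3.8]
gripper_width: 0.0555
time_s: 14.45
ee_pos: [0.4162, -0.2224, 0.0631]
ee_rot: [[0.001, -1.0, 0.001], [-1.0, -0.001, -0.001], [0.001, -0.001, -1.0]]
contact_force: [-0.1, -0.4, -3.7]
gripper_width: 0.0551
```

```bash
python3 -m jog '[[[0,0,0.001,0,-0.3],[0,0,0.002,0,-0.3],[0,0,0.003,0,-0.3],[0,0,0.003,0,-0.3],[0,0,0.003,0,-0.3]]]';  python3 -m jog '[[[0,0,0.0005,0,-0.3],[0,0,0.001,0,-0.3],[0,0,0.001,0,-0.3]]]'; python3 -m jog '[[[0,0,0.0005,0,-0.3],[0,0,0.001,0,-0.3],[0,0,0.001,0,-0.3]]]'
```

```text
time_s: 14.87
ee_pos: [0.4156, -0.2223, 0.0594]
ee_rot: [[0.0, -1.0, -0.0], [-1.0, -0.0, -0.0], [0.0, 0.0, -1.0]]
contact_force: [-0.3, 0.1, -4.0]
gripper_width: 0.0554
time_s: 15.12
ee_pos: [0.4156, -0.2222, 0.0584]
ee_rot: [[0.0, -1.0, -0.0], [-1.0, -0.0, 0.0], [-0.0, 0.0, -1.0]]
contact_force: [0.3, -0.2, -4.0]
gripper_width: 0.0554
time_s: 15.37
ee_pos: [0.4157, -0.2223, 0.0582]
ee_rot: [[0.0, -1.0, 0.0], [-1.0, -0.0, -0.0], [0.0, -0.0, -1.0]]
contact_force: [-2.1, 1.4, 2.3]
gripper_width: 0.0553
```

```bash
python3 -m jog '[[[0,0,0,0,0.35],[0,0,0,0,0.4],[0,0,0,0,0.5],[0,0,0,0,0.65],[0,0,0,0,0.8],[0,0,0,0,1],[0,0,0,0,1],[0,0,0,0,1]]]';  python3 -m jog '[[[0,0,-0.01,0,1],[0,0,-0.03,0,1],[0,0,-0.055,0,1],[0,0,-0.08,0,1],[0,0,-0.095,0,1],[0,0,-0.1,0,1],[0,0,-0.1,0,1]]]'; python3 - <<'E'
from bench import bot,cams
from h import *
c=cams.camera("top"); cv2.imwrite("pics/t3.png",cv2.resize(c["img"][90:290,80:360,::-1],(784,560)))
W=world(c);m=((W[...,2]>.07)&(W[...,2]<.092)&(W[...,0]>.3)&(W[...,0]<.72)).astype(np.uint8)
n,l,s,ce=cv2.connectedComponentsWithStats(m)
for i in range(1,n):
    if s[i,4]>150: print(s[i,4],W[l==i].mean(0).round(4))
print(bot.observe()["ee_pos"])
E
```

```text
time_s: 16.03
ee_pos: [0.4157, -0.2223, 0.0575]
ee_rot: [[0.0, -1.0, 0.0], [-1.0, -0.0, -0.0], [0.0, -0.0, -1.0]]
contact_force: [-0.5, -0.5, -0.3]
gripper_width: 0.0854
time_s: 16.62
ee_pos: [0.4166, -0.2229, 0.1598]
ee_rot: [[0.0, -1.0, 0.004], [-1.0, -0.0, -0.003], [0.003, -0.004, -1.0]]
contact_force: [-0.2, -0.9, -0.4]
gripper_width: 0.0858
4672 [ 0.6378 -0.4635  0.078 ]
197 [0.6568 0.4852 0.0817]
369 [0.6551 0.0068 0.081 ]
416 [0.4718 0.242  0.0848]
160 [ 0.4435 -0.4273  0.0813]
407 [ 0.3596 -0.0238  0.0813]
215 [ 0.3565 -0.3789  0.0811]
[ 0.4158539  -0.22236883  0.15802592]
```

View pics/t3.png

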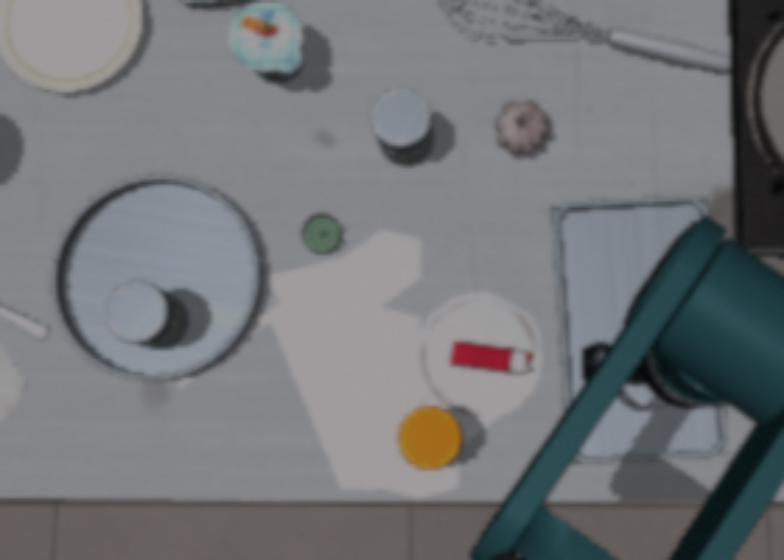

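The round-tray tin at (138,312) stands upright, with its lid at z = 0.085, and the lighter, tea light, garlic and orange can are where they were. The rear tin at (402,120) is next.

```bash
python3 -m jog '[[[-0.015,-0.016,0,0,1],[-0.04,-0.042,0,0,1],[-0.068,-0.071,0,0,1],[-0.096,-0.1,0,0,1],[-0.124,-0.129,0,0,1],[-0.152,-0.159,0,0,1],[-0.18,-0.188,0,0,1],[-0.205,-0.214,0,0,1]]]'; python3 -m jog '[[[-0.018,-0.019,0,0,1],[-0.024,-0.025,0.01,0,1],[-0.024,-0.025,0.025,0,1],[-0.024,-0.025,0.04,0,1],[-0.024,-0.025,0.04,0,1],[-0.024,-0.025,0.04,0,1]]]'
```

```text
time_s: 17.33
ee_pos: [0.6299, -0.0149, 0.1548]
ee_rot: [[0.001, -1.0, -0.004], [-1.0, -0.001, 0.001], [-0.001, 0.004, -1.0]]
contact_force: [1.1, -1.3, 0.2]
gripper_width: 0.0851
time_s: 17.83
ee_pos: [0.6525, 0.0063, 0.1142]
ee_rot: [[-0.0, -1.0, -0.007], [-1.0, 0.0, 0.0], [-0.0, 0.007, -1.0]]
contact_force: [-0.9, 0.2, 0.3]
gripper_width: 0.0853
```

```bash
python3 -m jog '[[[0,-0.001,0.01,0,1],[0,-0.001,0.025,0,1],[0,-0.001,0.04,0,1],[0,-0.001,0.053,0,1],[0,-0.001,0.061,0,1],[0,-0.001,0.063,0,1],[0,-0.001,0.063,0,1]]]'; python3 -m jog '[[[0,0,0,0,0.4],[0,0,0,0,0.3],[0,0,0,0,0.2],[0,0,0,0,0.1],[0,0,0,0,0],[0,0,0,0,-0.2],[0,0,0,0,-0.3],[0,0,0,0,-0.3]]]' 40;python3 -m jog '[[[0,0,-0.004,0,-0.3],[0,0,-0.012,0,-0.3],[0,0,-0.022,0,-0.3],[0,0,-0.032,0,-0.3],[0,0,-0.042,0,-0.3],[0,0,-0.05,0,-0.3],[0,0,-0.055,0,-0.3],[0,0,-0.058,0,-0.3]]]';  python3 -m jog '[[[0,0,0,0,-0.3],[0,0,0,0,-0.3],[0,0,0,0,-0.3],[0,0,0,0,-0.3],[0,0,0,0,-0.3],[0,0,0,0,-0.3]]]';for i in 1 2 3 4 5 6; do python3 -m jog '[[[0,0,0,0,-0.3]]]' | grep -E "contact|pos"; done
```

```text
time_s: 18.42
ee_pos: [0.6552, 0.0067, 0.0537]
ee_rot: [[0.0, -1.0, -0.001], [-1.0, -0.0, 0.0], [-0.0, 0.001, -1.0]]
contact_force: [0.9, 0.4, 0.8]
gripper_width: 0.0853
time_s: 19.08
ee_pos: [0.6569, 0.0072, 0.0564]
ee_rot: [[0.001, -1.0, 0.004], [-1.0, -0.001, 0.0], [-0.0, -0.004, -1.0]]
contact_force: [0.9, 1.3, 5.6]
gripper_width: 0.055
time_s: 19.75
ee_pos: [0.6562, 0.0067, 0.1142]
ee_rot: [[0.0, -1.0, 0.002], [-1.0, -0.0, -0.0], [0.0, -0.002, -1.0]]
contact_force: [-0.9, -0.6, -3.5]
gripper_width: 0.0554
time_s: 20.25
ee_pos: [0.6554, 0.0068, 0.1119]
ee_rot: [[0.0, -1.0, -0.001], [-1.0, -0.0, -0.0], [0.0, 0.001, -1.0]]
contact_force: [-0.3, 0.2, -4.0]
gripper_width: 0.0552
ee_pos: [0.6555, 0.0068, 0.1122]
contact_force: [0.1, 0.4, -3.5]
ee_pos: [0.6556, 0.0068, 0.1123]
contact_force: [-0.4, 0.6, -3.3]
ee_pos: [0.6556, 0.0068, 0.1124]
contact_force: [-0.8, -0.0, -4.1]
ee_pos: [0.6557, 0.0068, 0.1125]
contact_force: [0.1, 0.4, -3.7]
ee_pos: [0.6557, 0.0068, 0.1125]
contact_force: [0.4, 0.7, -3.7]
ee_pos: [0.6557, 0.0068, 0.1125]
contact_force: [-0.1, -0.1, -3.2]
```

Fz averages about -3.6 N, so this tin is full too. I carry it to the long tray raised, passing in front of the garlic.

```bash
python3 -m jog '[[[0,0.01,-0.01,0,-0.3],[0,0.03,-0.02,0,-0.3],[0.01,0.06,-0.02,0,-0.3],[0.035,0.088,-0.02,0,-0.3],[0.068,0.108,-0.02,0,-0.3],[0.105,0.122,-0.02,0,-0.3],[0.143,0.133,-0.02,0,-0.3],[0.178,0.138,-0.02,0,-0.3]]]';  python3 -m jog '[[[0.028,0.002,0,0,-0.3],[0.043,0.002,0,0,-0.3],[0.046,0.002,0.01,0,-0.3],[0.046,0.002,0.022,0,-0.3],[0.046,0.002,0.032,0,-0.3],[0.046,0.002,0.04,0,-0.3],[0.046,0.002,0.04,0,-0.3],[0.046,0.002,0.04,0,-0.3]]]'
```

```text
time_s: 21.42
ee_pos: [0.516, -0.1727, 0.1331]
ee_rot: [[0.0, -1.0, 0.0], [-1.0, -0.0, -0.001], [0.001, -0.0, -1.0]]
contact_force: [2.1, -0.8, -3.8]
gripper_width: 0.0551
time_s: 22.08
ee_pos: [0.5152, -0.2155, 0.091]
ee_rot: [[0.002, -1.0, -0.003], [-1.0, -0.002, 0.002], [-0.002, 0.003, -1.0]]
contact_force: [0.4, 0.4, -2.6]
gripper_width: 0.0553
```

```bash
python3 -m jog '[[[0.001,0,0.008,0,-0.3],[0.001,0,0.016,0,-0.3],[0.001,0,0.022,0,-0.3],[0.001,0,0.025,0,-0.3],[0.001,0,0.027,0,-0.3],[0.001,0,0.027,0,-0.3],[0.001,0,0.027,0,-0.3],[0.001,0,0.027,0,-0.3]]]';  python3 -m jog '[[[0,0,0.001,0,-0.3],[0,0,0.002,0,-0.3],[0,0,0.002,0,-0.3],[0,0,0.002,0,-0.3]]]'; python3 -m jog '[[[0,0,0.0005,0,-0.3],[0,0,0.001,0,-0.3],[0,0,0.001,0,-0.3]]]'
```

```text
time_s: 22.75
ee_pos: [0.516, -0.2185, 0.0659]
ee_rot: [[0.0, -1.0, 0.001], [-1.0, -0.0, -0.001], [0.001, -0.001, -1.0]]
contact_force: [-0.3, 1.1, -4.8]
gripper_width: 0.0551
time_s: 23.08
ee_pos: [0.5156, -0.2182, 0.0635]
ee_rot: [[0.0, -1.0, -0.0], [-1.0, -0.0, -0.0], [0.0, 0.0, -1.0]]
contact_force: [-0.1, -0.1, -4.1]
gripper_width: 0.0548
time_s: 23.33
ee_pos: [0.5156, -0.2182, 0.0624]
ee_rot: [[0.0, -1.0, -0.0], [-1.0, -0.0, -0.0], [0.0, 0.0, -1.0]]
contact_force: [-0.2, -0.8, -4.3]
gripper_width: 0.055
```

```bash
python3 -m jog '[[[0,0,0.0005,0,-0.3],[0,0,0.001,0,-0.3],[0,0,0.001,0,-0.3]]]'; python3 -m jog '[[[0,0,0.0005,0,-0.3],[0,0,0.001,0,-0.3],[0,0,0.001,0,-0.3]]]'
```

```text
time_s: 23.58
ee_pos: [0.5156, -0.2182, 0.0613]
ee_rot: [[0.0, -1.0, -0.0], [-1.0, -0.0, 0.0], [-0.0, 0.0, -1.0]]
contact_force: [-0.3, 0.6, -3.8]
gripper_width: 0.0553
time_s: 23.83
ee_pos: [0.5157, -0.2182, 0.0604]
ee_rot: [[0.0, -1.0, -0.0], [-1.0, -0.0, -0.0], [0.0, 0.0, -1.0]]
contact_force: [-1.2, 1.5, -3.5]
gripper_width: 0.0555
```

```bash
python3 -m jog '[[[0,0,0.0005,0,-0.3],[0,0,0.001,0,-0.3],[0,0,0.001,0,-0.3]]]'
```

```text
time_s: 24.08
ee_pos: [0.5158, -0.2183, 0.0604]
ee_rot: [[0.0, -1.0, 0.0], [-1.0, -0.0, -0.0], [0.0, -0.0, -1.0]]
contact_force: [-3.1, 0.7, 1.9]
gripper_width: 0.0548
```

The tin has touched down. Release, rise, then move aside to the middle.

```bash
python3 -m jog '[[[0,0,0,0,0.35],[0,0,0,0,0.4],[0,0,0,0,0.5],[0,0,0,0,0.65],[0,0,0,0,0.8],[0,0,0,0,1],[0,0,0,0,1],[0,0,0,0,1]]]';  python3 -m jog '[[[0,0,-0.01,0,1],[0,0,-0.03,0,1],[0,0,-0.055,0,1],[0,0,-0.085,0,1],[0,0,-0.11,0,1],[-0.02,0,-0.135,0,1],[-0.055,0,-0.15,0,1],[-0.09,0.02,-0.15,0,1]]]'; python3 -m jog '[[[-0.04,0.02,0,0,1],[-0.08,0.04,0,0,1],[-0.12,0.06,0,0,1],[-0.155,0.08,0,0,1],[-0.175,0.1,0,0,1],[-0.18,0.11,0,0,1],[-0.18,0.11,0,0,1],[-0.18,0.11,0,0,1]]]'; python3 - <<'E'
from bench import bot,cams
from h import *
c=cams.camera("top"); cv2.imwrite("pics/t4.png",cv2.resize(c["img"][90:290,80:360,::-1],(784,560)))
W=world(c);m=((W[...,2]>.07)&(W[...,2]<.092)&(W[...,0]>.3)&(W[...,0]<.72)).astype(np.uint8)
n,l,s,ce=cv2.connectedComponentsWithStats(m)
for i in range(1,n):
    if s[i,4]>150: print(s[i,4],W[l==i].mean(0).round(4),W[l==i].std(0).round(4))
s=cams.camera("scene"); cv2.imwrite("pics/s4.png",cv2.resize(s["img"][:,:,::-1],(768,576)))
print(bot.observe()["ee_pos"])
E
```

```text
time_s: 24.75
ee_pos: [0.5157, -0.2182, 0.0595]
ee_rot: [[0.0, -1.0, 0.0], [-1.0, -0.0, -0.0], [0.0, -0.0, -1.0]]
contact_force: [0.3, -0.1, 0.1]
gripper_width: 0.0854
time_s: 25.42
ee_pos: [0.4993, -0.1287, 0.2151]
ee_rot: [[-0.001, -1.0, 0.011], [-1.0, 0.001, -0.003], [0.003, -0.011, -1.0]]
contact_force: [0.3, 1.0, 0.8]
gripper_width: 0.0855
time_s: 26.08
ee_pos: [0.3859, 0.0516, 0.2104]
ee_rot: [[0.001, -1.0, 0.003], [-1.0, -0.001, -0.001], [0.001, -0.003, -1.0]]
contact_force: [0.1, 0.6, 0.5]
gripper_width: 0.0856
4535 [ 0.6399 -0.4614  0.0782] [0.0483 0.086  0.007 ]
191 [0.6568 0.4848 0.0819] [0.0193 0.0159 0.006 ]
396 [ 0.5147 -0.2192  0.0847] [0.0146 0.0142 0.0028]
408 [ 0.4446 -0.4128  0.0808] [0.0142 0.0146 0.0024]
406 [ 0.414  -0.2233  0.0853] [0.0141 0.0144 0.0023]
400 [ 0.3593 -0.024   0.0813] [0.0142 0.0141 0.002 ]
426 [ 0.3635 -0.369   0.081 ] [0.0144 0.0145 0.0025]
[0.3864681  0.05089913 0.20987463]
```

View pics/t4.png

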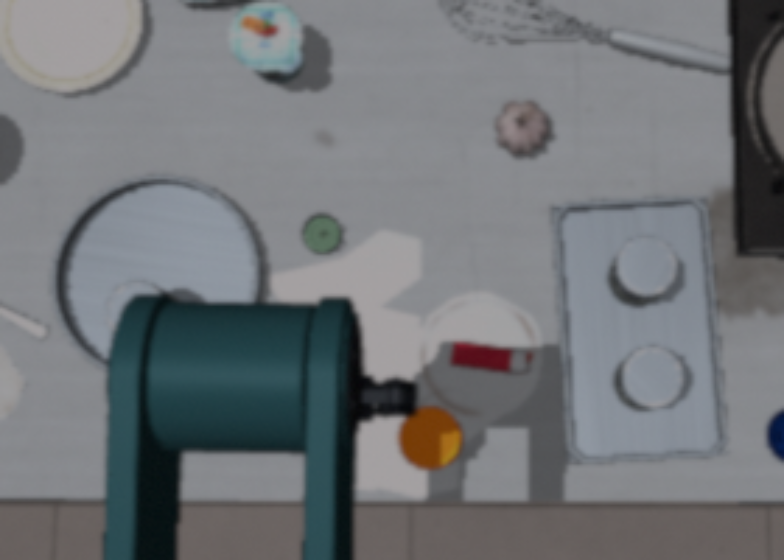

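View pics/s4.png

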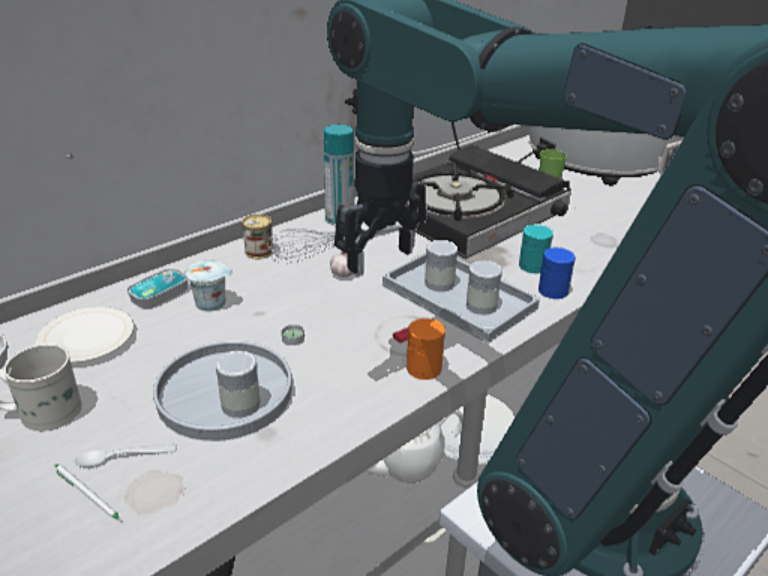

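In the top crop, two tins stand upright in the long tray at (645,268) and (652,378). In the scene view, the third stands upright in the round tray at (238,383). The bystanders have not moved and the arm is clear, so I hand the job in.

```bash
python3 -c "
from bench import bot
print(bot.job_done())"
```

```text
the job is handed in; nothing more can be done
None
```

I lifted and weighed all three tins, put them in their trays and handed the job in, at about 26 s of the 72 s allowed.

| Tin (start position) | Mean weight | Verdict | Placed |
|---|---|---|---|
| Front (0.45, 0.05) | about 1.3 N | empty | round tray |
| Middle (0.54, -0.01) | about 3.5 N | full | long tray |
| Rear (0.66, 0.01) | about 3.6 N | full | long tray |

Single force readings scattered by about 1 N, but the averages left no doubt about which tins were full.

- **Placing:** each tin was lowered until the wrist force showed light contact of 2–3 N, then released slowly.
- **Tins:** the last pictures show the two full tins at (0.515, -0.219) and (0.414, -0.223). The empty one is at about (0.47, 0.24). All three stand upright with lids at z ≈ 0.085, which fits a tin standing on a tray floor. The arm half hid the round tray in the last top picture, so that tin's position comes from an earlier top picture and the last scene view.
- **Surroundings:** the tea light, lighter, garlic and coloured look-alikes looked unmoved, and the arm was clear. I compared the tea light, lighter and garlic by eye only.

No check failed or disagreed.

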